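Hold the noodle cutter's guard open for cleaning

ROBOT

A 7-joint arm with a two-finger parallel gripper is mounted at the origin on a cart in front of the work surface, level with it; the furniture and walls round the work are solid. World frame = base frame: x ahead of the robot, y to its left, z up, the work surface at z = 0. Lengths are in m, angles in rad, forces in N, time in s.
With the tool pointing down it reaches from about 0.4 to 0.85 m from the base axis. Payload 4.5 kg.
Tool frame: the origin (TCP) lies between the finger pads; the fingertips stand 11 mm ahead of it and the grasp point (between the pads) lies 8 mm behind it; z points along the fingers, x is the direction in which the jaws open and shut, and the axes are right-handed (so a half turn about z gives the same grasp; the last joint's range is limited). The gripper opens to 88 mm and grips with 3 to 60 N. Pads are 18 mm wide; open, the fingers measure 123 mm over their backs; the gripper's body (75 mm by 187 mm) begins 45 mm behind the grasp point.
Start: joints at [-1.292, 0.689, -0.195, 1.565, 0.157, 0.902, -0.215], TCP at [0.151, 0.606, 0.25] pointing down, gripper open.
Joint ranges: [-3.01, 3.01], [-0.46, 2.08], [-1.47, 1.51], [0.13, 2.56], [-1, 4.14], [0.04, 2.09], [-2.66, 2.66]. Speed limits (rad/s): [2.57, 2.57, 3.14, 3.14, 3.14, 3.14, 3.14].

INTERFACE

Orientations are given as a unit quaternion [x, y, z, w].
In Python, from workcell import robot, imaging gives the robot as it stands. The module is installed in compiled form; this text tells all that it offers.
- The arm moves only by the tool move_arm, never from a script. Its arguments are lists of equal length, an entry for each row: "xyz": the shift along the world's x, y, z in units of 50 mm (1.0 is 50 mm), a list of three; "turn": the turn, a rotation vector about the world's x, y, z in units of 6 degrees (1.0 is 6 degrees), a list of three. In form: {"xyz": [[x, y, z], ...], "turn": [[wx, wy, wz], ...]}. A call has 1 to 8 rows; each row shifts and turns the commanded pose from where the row before left it; what a row does not reach is not made up. A row lasts 1/10 s, in which the tool goes at most 50 mm and 8.59 degrees, less where a joint would pass 70% of its speed; a pose out of reach is approached as far as the arm can. A call is refused whole if a number of a shift passes 1 or a number of a turn 1, either way. A call with a gripper value outside its range is refused whole. "gripper" is the opening, from 0 (shut) to 1 (fully open), set as the call begins (left out, the last holds). The fingers move at their own pace and stop on an object; "grip_force" is the grip in N (left out, the last holds). Time passes only in rows, so rows that do not move let the fingers close. It gives the time, the measured TCP pose, the force and the opening at its end, in the units of the state.
- robot.get_obs(): the state, without advancing time (a new reading comes with each control period).
- imaging.read_camera(name): name is "side" or "top" or "wrist"; returns the picture (480x640x3 uint8, blue, green, red); there is no depth.
- imaging.calibration(name): a dict with "fx", "fy", "cx", "cy" (pixels), "rvec" (rotation vector, rad) and "tvec" (3), from world to camera coordinates, as OpenCV has them; the wrist camera has in their place "mount" (4x4, takes a point from camera to tool coordinates, whose origin is the TCP and whose axes are the tool frame's). Camera axes: x right, y down, z forward; pixel columns grow to the right and rows downward; lengths in m; the calibration is good to about 2 mm. A picture is of the moment at which its call begins: read the wrist's pose just before it. calibration takes no time and is no camera call.
- robot.sign_off(): hands the job in, once; it reports no verdict.
The state is a dict: "t": time; "joint_positions": joint angles; "dq": joint speeds; "effort": joint torques, N m; "ee_pos": TCP position; "eef_rot": TCP orientation; "ft_force": force on the tool from outside, world axes, zero at the start; "wrist_torque": the same for the moment, N m; "finger_gap": finger opening in m.
Only numpy, scipy, OpenCV 4.12 (cv2) and the standard library are available. Lean on these libraries where they do the work, as an engineer would, in place of code of your own. Each camera call takes 0.05 s, during which the arm holds its last target.

TASK

The rollers of the bench noodle cutter are to be brushed out: first lift the loose steel cover off the feed slot and set it down gently, right way up, on the flat of the wooden guide board. Then swing the cutter's hinged guard up by its front grip to about 45 degrees and keep holding it there; it falls shut by itself, so finish while still holding it, and leave the other things on the bench alone.

Things in the scene. Friction and masses are not known exactly. Their poses are not given: they have to be found in the camera images.
- noodle_cutter: grey metal noodle cutter screwed to the bench, 150 (x) by 140 (y) mm; origin at the centre of its underside; its x axis points from the front (grip side) to the back (hinge side), z up. Two grooved rollers lie under the aluminium guard, its flat top (top face 90.5 mm above the bench when shut), which bears a raised throat 106 (y) by 30 (x) mm, 14 mm high, round the feed slot
- guard (a joint): angle of the guard about its hinge line at the back of the cutter, rad: 0 shut (lying flat), grows as its front edge swings up, stop at 1.25. Its weight (0.35 kg) pulls it shut from every angle; about 2 N at the grip lifts it.
- guard_hinge (a point): point on the hinge line, in the middle of the cutter's back edge, 70 mm behind the cutter's origin and 88 mm above the bench; the hinge line runs along the cutter's y axis. Does not move with the guard
- guard_grip (a point): middle of the guard's round wooden grip, a bar 16 mm thick, 70 mm long, parallel to the hinge, on a steel bow in the plane of the guard. At guard angle a it is 187*cos(a) mm in front of the hinge line and 187*sin(a) mm above it: shut, 117 mm in front of the cutter's origin, 88 mm above the bench, a free gap of 37 mm to the guard panel behind it, only the bench below
- slot_cover: loose slot cover: steel cap open below, 42 (x) by 118 (y) by 20 mm high, with an upright wooden fin on top, 14 mm thick (x), 60 mm long (y), reaching 52 mm above the origin; origin at the centre of its underside. 0.1 to 0.23 kg. Starts over the throat, 3 mm play each side, axes along the cutter's, origin 15 mm in front of the cutter's and 90.5 mm above the bench; 16 mm straight up clears it
- guide_board: wooden guide board lying on the bench, 216 mm (x) by 114 mm (y); origin at the centre of its underside. The flat part is 6 mm thick and spans y = -46 to +57 mm; an upright fence along the -y edge (y = -57 to -46 mm) is 28 mm high. 0.3 kg, not fixed.
- bag_sealer: long teal bag sealer between cutter and guide board, fixed, 382 mm (x) by 92 mm (y), origin under its middle; its arm hinges at the +x end and is propped up, fixed, its free front end (-x) about 210 mm above the bench: carry things across above that or pass in front; bystander
- tongs: steel tongs, 204x40x24 mm, lying; bystander
- tape_roll: roll of tape, 101 mm across, 18 mm high, lying; bystander
- marker_black: marker pen, 128 mm long, 17 mm thick, lying; bystander
- dough_scraper: scraper with a wooden grip, 99x126x20 mm, lying; bystander
- timer: kitchen timer standing on its edge, 26x70x64 mm; bystander

How it is judged:
On the way:
1. the cover stands flat and released on the guide board while the guard is still shut (z of slot_cover in the frame of guide_board between 0.002 and 0.011 m and x of slot_cover in the frame of guide_board between -0.09 and 0.09 m and y of slot_cover in the frame of guide_board between -0.04 and 0.05 m and angle between slot_cover's own z axis and vertical below 0.1 rad and linear speed of slot_cover below 0.03 m/s and contact force between the fingers and slot_cover below 0.1 N and value of joint guard below 0.12 rad), for 0.2 s.
At the end, for the whole second after the job is handed in: the fingers hold the guard still at 45 degrees, give or take 7 (joint 0.65 to 0.92 rad, slower than 0.1 rad/s, fingers pressing on it with over 0.5 N), nothing else props it, and the cover stands upright, at rest and released on the flat of the guide board (its middle over the flat) (z of slot_cover in the frame of guide_board between 0.002 and 0.011 m and x of slot_cover in the frame of guide_board between -0.09 and 0.09 m and y of slot_cover in the frame of guide_board between -0.04 and 0.05 m and angle between slot_cover's own z axis and vertical below 0.1 rad and linear speed of slot_cover below 0.03 m/s and contact force between the fingers and slot_cover below 0.1 N and value of joint guard between 0.65 and 0.92 rad and velocity of joint guard between -0.1 and 0.1 rad/s and contact force between the fingers and noodle_cutter above 0.5 N and contact force between slot_cover and noodle_cutter below 0.1 N); the arm keeps its last pose, push and grip.
It fails at once if the guard is raised with the cover still on it (value of joint guard above 0.2 rad and horizontal distance between slot_cover and noodle_cutter below 0.1 m).
It fails at once if the cover is dropped (falls onto board or bench at over 0.6 m/s) (height (world z) of slot_cover below 0.03 m and linear speed of slot_cover above 0.6 m/s).
It fails at once if the guide board is pushed away by more than 50 mm (distance of guide_board from where it was at the start of the episode above 0.05 m).
It fails at once if another thing on the bench is moved by more than 40 mm (distance of any of tongs, tape_roll, marker_black, dough_scraper, timer from where it was at the start of the episode above 0.04 m).
It also fails if it takes over 67 s, if anything falls off the work surface, if the arm or the gripper's body presses on something with over 40 N, if the wrist force passes 120 N, or if a joint passes its speed limit or range.

## Working session

There is one attempt and no reset: what is moved stays moved. The work goes in short steps, Python scripts to look and compute and a tool call to move; the robot and the scene stay as the last step left them, time stands still between calls to the robot, and variables do not carry over. Pictures are saved under pics/ and viewed, and the job is handed in when it is done.

Besides the shell and the picture viewer there is one more tool, called as name(argument=value, ...) on one line, values as JSON. move_arm: Moves the arm, as the interface text tells. Its arguments: {"type":"object","properties":{"xyz":{"type":"array"},"turn":{"type":"array"},"gripper":{"type":"number"},"grip_force":{"type":"number"}},"required":["xyz","turn"]}

```bash
mkdir -p pics
python3 - <<'E'
from workcell import robot, imaging
import cv2
print(robot.get_obs())
for n in ["side","top","wrist"]:
    print(n,imaging.calibration(n))
    cv2.imwrite(f"pics/{n}0.png",imaging.read_camera(n))
E
```

```text
{'t': 0.0, 'joint_positions': array([-1.29219696,  0.68996797, -0.19449169,  1.56632921,  0.15734751,
        0.90246748, -0.21509133]), 'dq': array([ 7.09663830e-05, -9.82050349e-04, -1.38118682e-03, -9.42118612e-04,
       -1.04843153e-03,  1.57862799e-03,  4.30864309e-04]), 'effort': array([-4.16705143e-04, -5.27571774e+01, -1.26671176e+00, -1.53433245e+01,
       -5.26117883e-02,  6.54565782e-03,  1.73357021e-04]), 'ee_pos': array([0.15140001, 0.60577437, 0.24892339]), 'eef_rot': array([ 7.88118093e-01,  6.15523421e-01, -6.42684898e-04,  6.13963290e-04]), 'ft_force': array([ 0.47035492, -0.35214314,  0.1412166 ]), 'wrist_torque': array([-0.03112425,  0.02476795,  0.00400792]), 'finger_gap': 0.08821837215174425}
side {'fx': 619.8066887445326, 'fy': 619.8066887445326, 'cx': 322.3817496814992, 'cy': 248.471619150483, 'rvec': array([ 1.92576595, -0.08055879,  0.09391735]), 'tvec': array([-0.54450189,  0.13674832,  1.26065748])}
top {'fx': 533.3672244034212, 'fy': 533.3672244034212, 'cx': 325.7058800627551, 'cy': 241.42613524382958, 'rvec': array([ 2.16685551, -2.12774675,  0.15712123]), 'tvec': array([0.11597143, 0.59712069, 1.21134034])}
wrist {'fx': 386.04898478439026, 'fy': 386.04898478439026, 'cx': 328.4558038303017, 'cy': 237.75988414481088, 'mount': array([[ 9.99999981e-01, -1.91103824e-04, -3.16995451e-05,
         1.25469017e-03],
       [ 1.91588200e-04,  9.51506274e-01,  3.07629280e-01,
        -8.00437033e-02],
       [-2.86268158e-05, -3.07629280e-01,  9.51506293e-01,
        -1.35596077e-01],
       [ 0.00000000e+00,  0.00000000e+00,  0.00000000e+00,
         1.00000000e+00]])}
```

View pics/side0.png

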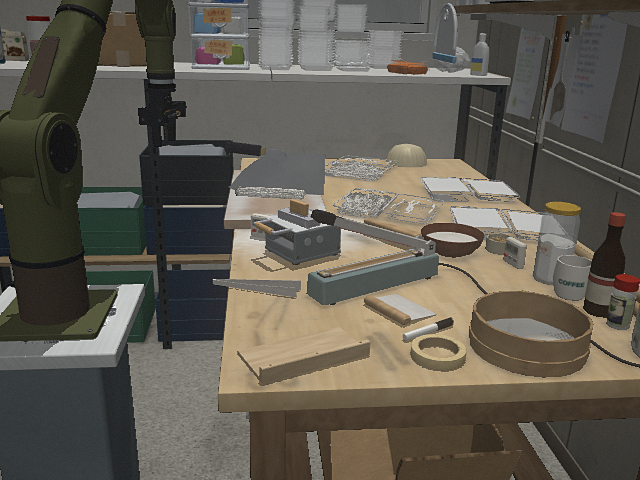

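View pics/top0.png

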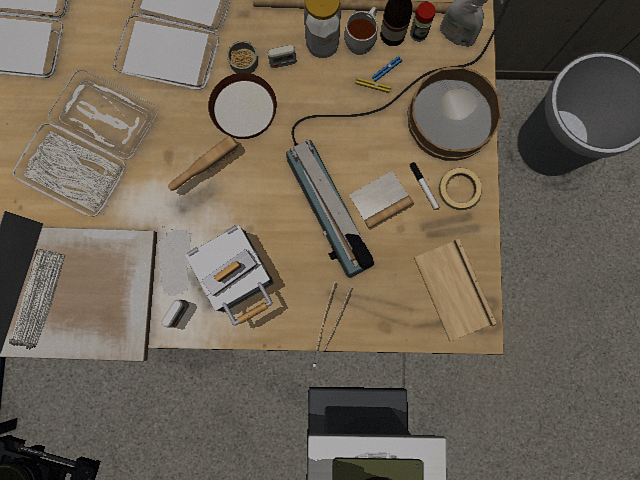

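View pics/wrist0.png

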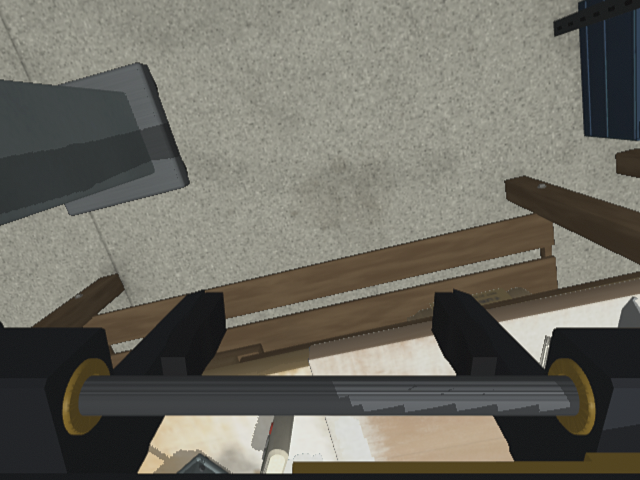

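The top view shows the cutter near (230,270) with its grip at (252,313), the sealer near (330,205), the board near (455,290) and the tongs at (335,315). I'll enlarge it for measurement.

Run:
```python
import cv2
im=cv2.imread("pics/top0.png")
c=im[215:335,170:290]; cv2.imwrite("pics/c1.png",cv2.resize(c,None,fx=5,fy=5,interpolation=cv2.INTER_CUBIC))
c=im[230:350,400:520]; cv2.imwrite("pics/c2.png",cv2.resize(c,None,fx=5,fy=5,interpolation=cv2.INTER_CUBIC))
im=cv2.imread("pics/side0.png")
c=im[190:290,230:360]; cv2.imwrite("pics/c3.png",cv2.resize(c,None,fx=6,fy=6,interpolation=cv2.INTER_CUBIC))
```

```text
(no output)
```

View pics/c1.png

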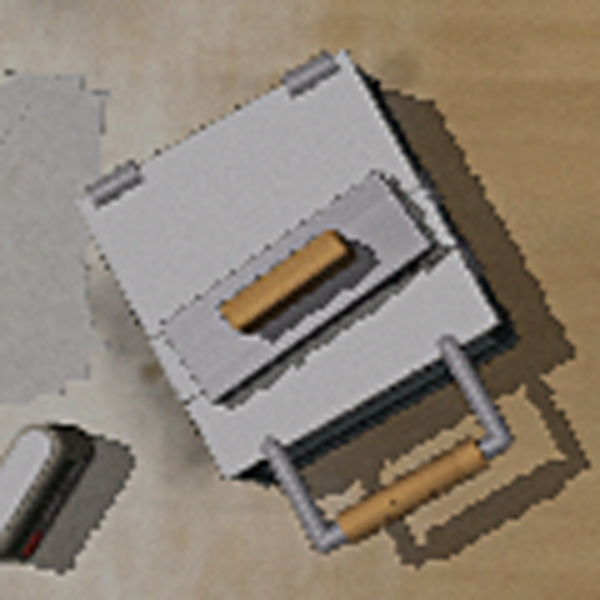

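View pics/c2.png

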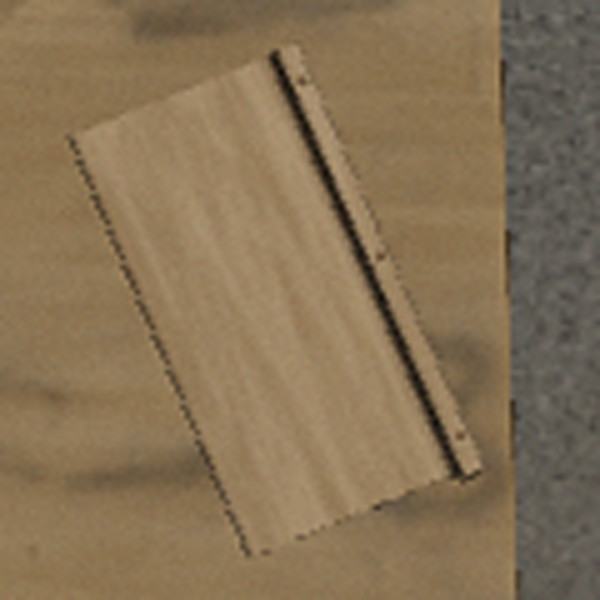

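View pics/c3.png

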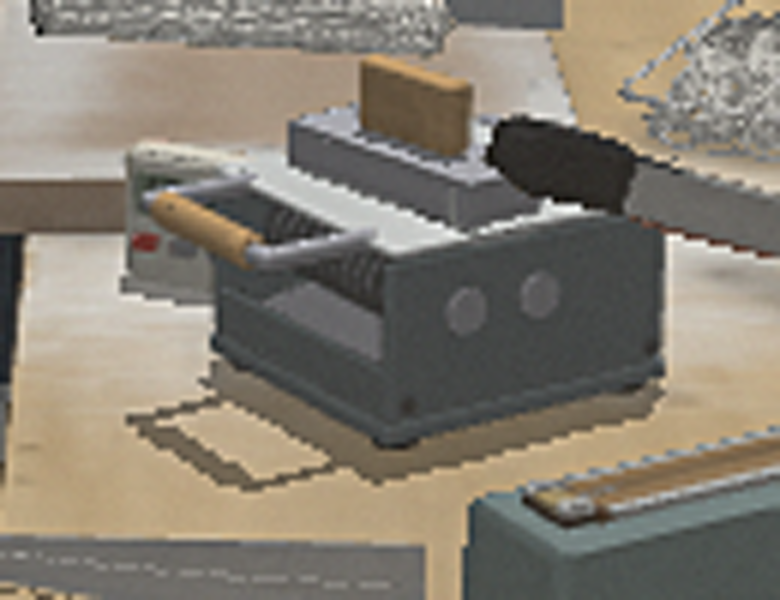

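Readings in enlarged c1: guard panel corners (80,200), (348,52), (502,322), (230,478); fin top corners about (222,312), (335,232), (355,248), (243,332); grip ends (340,528), (487,452). In c2, flat-side board corners are (72,135) and (248,555), and the fence's top far corners are (298,45) and (480,470). The side view shows the timer standing just left of and behind the grip.

```bash
cat > h.py <<'E'
import numpy as np, cv2
from workcell import robot, imaging
from scipy.optimize import least_squares
def ray(cam,uv,z):
    c=imaging.calibration(cam); R=cv2.Rodrigues(c['rvec'])[0]; o=-R.T@c['tvec']
    d=R.T@np.array([(uv[0]-c['cx'])/c['fx'],(uv[1]-c['cy'])/c['fy'],1]); return o+d*(z-o[2])/d[2]
def proj(cam,P):
    c=imaging.calibration(cam); return cv2.projectPoints(np.array(P,float).reshape(-1,3),c['rvec'],c['tvec'],np.array([[c['fx'],0,c['cx']],[0,c['fy'],c['cy']],[0,0,1.]]),None)[0].reshape(-1,2)
def pose(p,L): 
    c,s=np.cos(p[2]),np.sin(p[2]); L=np.array(L,float); return np.c_[p[0]+c*L[:,0]-s*L[:,1],p[1]+s*L[:,0]+c*L[:,1],L[:,2]]
E
python3 - <<'E'
from h import *
t=lambda u,v,x0,y0:(x0+u/5-.4,y0+v/5-.4)
A=lambda l:[t(u,v,170,215) for u,v in l]
B=lambda l:[t(u,v,400,230) for u,v in l]
# cutter: x front->back
L=[[-.117,.035,.094],[-.117,-.035,.094],[-.022,.03,.1425],[-.008,.03,.1425],[-.008,-.03,.1425],[-.022,-.03,.1425]]
px=A([(340,524),(487,447),(243,332),(222,312),(335,232),(355,248)])
L2=[[-.072,.07,.0905],[-.072,-.07,.0905]]; px2=A([(230,478),(502,322)])
for l,q in zip(L+L2,px+px2): print(ray('top',q,l[2]).round(4))
f=lambda p:(proj('top',pose(p,L+L2))-np.array(px+px2)).ravel()
s=least_squares(f,[.35,.25,0.4],loss='soft_l1'); print('cutter',s.x,s.fun.reshape(-1,2).round(1).tolist())
b=[[.108,.057,.006],[-.108,.057,.006],[.108,-.057,.028],[-.108,-.057,.028]];pb=B([(72,135),(248,555),(298,45),(480,470)])
f=lambda p:(proj('top',pose(p,b))-np.array(pb)).ravel()
r=least_squares(f,[.35,-.2,0.4]); print('board',r.x,r.fun.reshape(-1,2).round(1).tolist())
print('side check', proj('side',pose(s.x,L+L2)).round(0).tolist(), proj('side',pose(r.x,b)).round().tolist())
# sealer ends/ tongs
for n,q,z in [('sealer front',(357,245),.21),('sealer fr z0.05',(357,268),.05),('sealer rear',(300,145),.1),('tongs tip',(320,350),.01),('tongs',(352,288),.01),('timer',(176,307),.064),('scraper',(405,215),.02)]: print(n,ray('top',q,z).round(3))
E
```

```text
[0.41   0.3181 0.094 ]
[0.445  0.2544 0.094 ]
[0.4907 0.3552 0.1425]
[0.4991 0.3646 0.1425]
[0.5344 0.3177 0.1425]
[0.5276 0.3088 0.1425]
[0.4293 0.3683 0.0905]
[0.5007 0.25   0.0905]
cutter [0.52635297 0.34586764 0.54819755] [[1.5, 0.8], [-0.3, 0.1], [-2.2, -0.6], [-1.2, -2.3], [0.8, -0.3], [-0.1, 2.1], [0.1, 0.4], [0.6, -0.3]]
board [ 0.48931213 -0.17983159  0.38887474] [[-0.3, -0.2], [-0.3, 0.6], [0.2, -0.5], [0.4, -0.0]]
side check [[256.0, 222.0], [271.0, 230.0], [288.0, 199.0], [293.0, 198.0], [306.0, 204.0], [302.0, 205.0], [264.0, 217.0], [294.0, 232.0]] [[337.0, 326.0], [235.0, 349.0], [368.0, 342.0], [258.0, 369.0]]
sealer front [0.564 0.063 0.21 ]
sealer fr z0.05 [0.533 0.053 0.05 ]
sealer rear [0.81 0.19 0.1 ]
tongs tip [0.342 0.136 0.01 ]
tongs [0.489 0.062 0.01 ]
timer [0.435 0.464 0.064]
scraper [ 0.666 -0.063  0.02 ]
```

Run:
```python
from h import *
A=lambda l:[(170+u/5-.4,215+v/5-.4) for u,v in l]
def fit(L,px,g):
    f=lambda p:(proj('top',pose(p,L))-np.array(px)).ravel()
    s=least_squares(f,g); print(s.x.round(4),s.fun.reshape(-1,2).round(1).tolist())
g=[.52,.34,.55]
fit([[-.117,.035,.094],[-.117,-.035,.094],[-.072,.07,.0905],[-.072,-.07,.0905],[.07,.07,.0905],[.07,-.07,.0905]],A([(340,524),(487,447),(230,478),(502,322),(80,200),(348,52)]),g)
fit([[.007,.03,.1425],[-.007,.03,.1425],[.007,-.03,.1425],[-.007,-.03,.1425]],A([(222,312),(243,332),(335,232),(355,248)]),g)
fit([[.021,.059,.1105],[-.021,.059,.1105],[.021,-.059,.1105],[-.021,-.059,.1105]],A([(160,325),(222,403),(378,172),(440,245)]),g)
from scipy.spatial.transform import Rotation as R
o=robot.get_obs();print(R.from_quat(o['eef_rot']).as_matrix().round(3))
```

```text
[0.5273 0.3465 0.5403] [[0.8, 0.5], [-0.8, 0.0], [-0.5, -0.1], [0.3, -0.3], [-0.4, 0.4], [0.7, -0.5]]
[0.513  0.3366 0.6691] [[0.1, -0.4], [-0.3, 0.9], [0.2, -1.2], [0.0, 0.7]]
[0.5136 0.3373 0.6567] [[0.6, 0.5], [-0.8, 0.3], [0.8, -0.6], [-0.6, -0.1]]
[[ 0.242  0.97  -0.   ]
 [ 0.97  -0.242 -0.001]
 [-0.001  0.    -1.   ]]
```

move_arm(xyz=[[0.6, -0.45, 0], [0.6, -0.45, 0], [0.6, -0.45, 0], [0.6, -0.45, 0], [0.6, -0.45, 0], [0.6, -0.45, 0], [0.6, -0.45, 0], [0.6, -0.45, 0]], turn=[[0, 0, -0.55], [0, 0, -0.55], [0, 0, -0.55], [0, 0, -0.55], [0, 0, -0.55], [0, 0, -0.55], [0, 0, -0.55], [0, 0, -0.55]])

```text
t: 0.95
ee_pos: [0.3924, 0.4252, 0.2496]
eef_rot: [0.908, 0.418, -0.0, 0.0]
ft_force: [0.9, 0.3, -0.7]
finger_gap: 0.0882
```

move_arm(xyz=[[0.6, -0.45, 0], [0.6, -0.45, 0], [0.6, -0.45, 0], [0.6, -0.45, 0], [0, 0, 0], [0, 0, 0]], turn=[[0, 0, -0.55], [0, 0, -0.55], [0, 0, -0.55], [0, 0, -0.55], [0, 0, 0], [0, 0, 0]])

```text
t: 1.55
ee_pos: [0.5118, 0.3356, 0.2493]
eef_rot: [0.95, 0.311, -0.0, 0.0]
ft_force: [-0.6, 0.3, -1.0]
finger_gap: 0.0887
```

Run:
```python
from h import *
from scipy.spatial.transform import Rotation as R
o=robot.get_obs(); im=imaging.read_camera('wrist'); cv2.imwrite('pics/w1.png',im)
M=R.from_quat(o['eef_rot']).as_matrix(); np.savez('w1.npz',M=M,p=o['ee_pos'])
print(o['ee_pos'],M.round(3).tolist(),np.arctan2(M[1,0],M[0,0]),o['joint_positions'].round(2))
```

```text
[0.51180745 0.33558186 0.24934993] [[0.806, 0.592, -0.001], [0.592, -0.806, -0.0], [-0.001, -0.0, -1.0]] 0.6330743854344713 [-0.63  0.67 -0.04  1.61  0.03  0.86 -0.05]
```

View pics/w1.png

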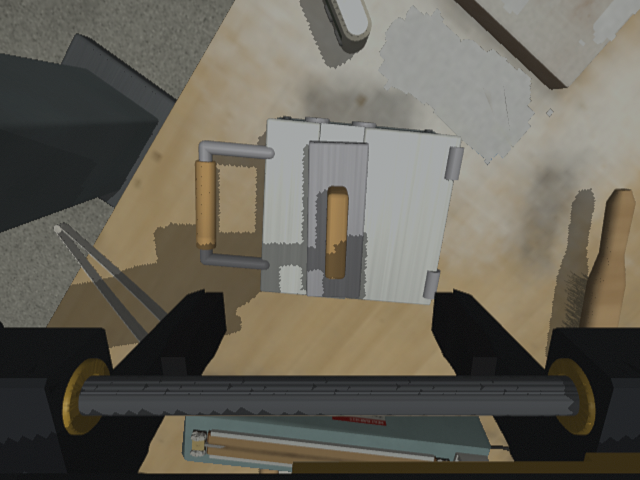

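The wrist view shows the fin at columns 327–348, rows 186–278, almost parallel to the pads, with the cap at columns 308–368. The grip bar is at (205,205), and the guard is turned a few degrees relative to the cover.

```bash
cat >> h.py <<'E'
def wproj(f,P):
    d=np.load(f); c=imaging.calibration('wrist'); T=np.eye(4);T[:3,:3]=d['M'];T[:3,3]=d['p']; W=np.linalg.inv(T@c['mount'])
    q=(W[:3,:3]@np.array(P).T).T+W[:3,3]; return np.c_[c['fx']*q[:,0]/q[:,2]+c['cx'],c['fy']*q[:,1]/q[:,2]+c['cy']]
E
python3 - <<'E'
from h import *
im=cv2.imread('pics/w1.png')
cv2.imwrite('pics/w1c.png',cv2.resize(im[110:310,190:470],None,fx=2.8,fy=2.8,interpolation=cv2.INTER_CUBIC))
E
```

```text
(no output)
```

View pics/w1c.png

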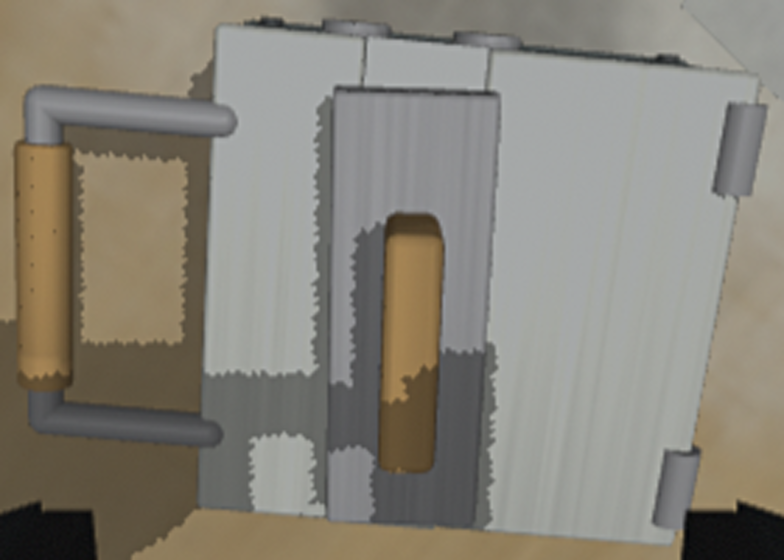

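Run:
```python
from h import *
A=lambda l:np.array([(190+u/2.8-.3,110+v/2.8-.3) for u,v in l])
def fit(n,L,px,g):
    f=lambda p:(wproj('w1.npz',pose(p,L))-px).ravel()
    s=least_squares(f,g); print(n,s.x.round(4),s.fun.reshape(-1,2).round(1).tolist())
g=[.52,.34,.6]
fit('cap',[[-.021,.059,.1105],[.021,.059,.1105],[.021,-.059,.1105],[-.021,-.059,.1105]],A([(333,92),(499,94),(478,526),(328,518)]),g)
fit('fin',[[-.007,.027,.1425],[.007,.027,.1425],[.007,-.030,.1425],[-.007,-.030,.1425]],A([(385,235),(443,235),(434,470),(379,470)]),g)
fit('cutter',[[-.072,.07,.0905],[-.072,-.07,.0905],[.07,.07,.0905],[.07,-.07,.0905],[-.117,.035,.088],[-.117,-.035,.088]],A([(217,25),(199,508),(757,75),(665,543),(43,142),(45,386)]),g)
```

```text
cap [0.5154 0.3412 0.6089] [[-0.6, -0.8], [0.8, -0.0], [-0.1, -0.3], [0.0, 1.4]]
fin [0.5139 0.3427 0.6097] [[-0.7, 0.5], [0.6, 1.0], [0.5, -0.6], [-0.4, -1.1]]
cutter [0.5282 0.3493 0.5444] [[-0.5, -0.7], [-0.7, 0.7], [-1.0, -0.8], [0.2, 1.6], [1.0, 0.0], [1.1, -0.4]]
```

move_arm(xyz=[[0.06, 0.09, -0.4], [0, 0, -0.5], [0, 0, -0.5], [0, 0, -0.5], [0, 0, -0.3], [0, 0, -0.26], [0, 0, 0], [0, 0, 0]], turn=[[0, 0, -0.22], [0, 0, 0], [0, 0, 0], [0, 0, 0], [0, 0, 0], [0, 0, 0], [0, 0, 0], [0, 0, 0]], gripper=0.6)

```text
t: 2.4
ee_pos: [0.5141, 0.3418, 0.1271]
eef_rot: [0.953, 0.302, 0.0, -0.0]
ft_force: [0.4, -0.1, 0.1]
finger_gap: 0.0528
```

move_arm(xyz=[[0, 0, 0], [0, 0, 0], [0, 0, 0], [0, 0, 0], [0, 0, 0], [0, 0, 0]], turn=[[0, 0, 0], [0, 0, 0], [0, 0, 0], [0, 0, 0], [0, 0, 0], [0, 0, 0]], gripper=0, grip_force=20)

```text
t: 3.0
ee_pos: [0.5144, 0.3408, 0.1269]
eef_rot: [0.954, 0.301, -0.0, -0.0]
ft_force: [-0.2, -1.7, 1.7]
finger_gap: 0.014
```

Run:
```python
from h import *
cv2.imwrite('pics/w2.png',np.hstack([cv2.resize(imaging.read_camera('wrist'),(400,300)),cv2.resize(imaging.read_camera('side')[150:300,200:400],(400,300))]))
```

```text
(no output)
```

View pics/w2.png

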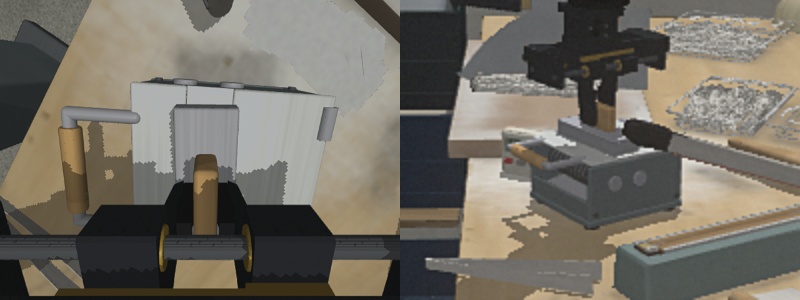

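The fingers are on the fin at a 14 mm gap, so I lift straight up.

move_arm(xyz=[[0, 0, 0.15], [0, 0, 0.2], [0, 0, 0.3], [0, 0, 0.5], [0, 0, 0.7], [0, 0, 0.7], [0, 0, 0.7], [0, 0, 0.6]], turn=[[0, 0, 0], [0, 0, 0], [0, 0, 0], [0, 0, 0], [0, 0, 0], [0, 0, 0], [0, 0, 0], [0, 0, 0]])

```text
t: 3.9
ee_pos: [0.5143, 0.3407, 0.322]
eef_rot: [0.954, 0.301, 0.001, -0.0]
ft_force: [1.3, 1.0, -2.4]
finger_gap: 0.0137
```

Run:
```python
from h import *
o=robot.get_obs();print(o['ee_pos'],o['ft_force'],o['finger_gap'])
cv2.imwrite('pics/s3.png',np.hstack([cv2.resize(imaging.read_camera('wrist'),(400,300)),cv2.resize(imaging.read_camera('side')[120:270,200:400],(400,300))]))
```

```text
[0.51431373 0.34073339 0.3220136 ] [ 1.28605499  1.00751312 -2.38017841] 0.01365307059924514
```

View pics/s3.png

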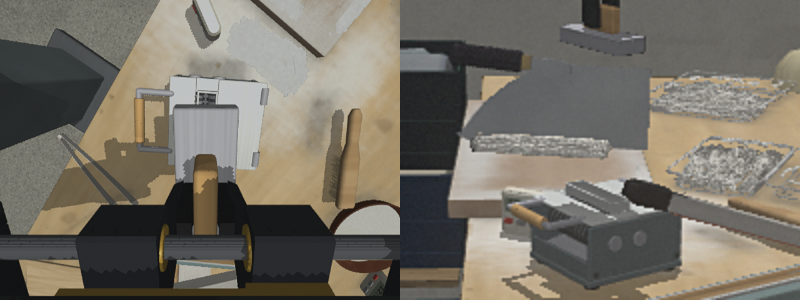

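The cover is clear and hanging level, and the guard is still shut. Next is the carry to the board at TCP height 0.32, above the sealer arm.

move_arm(xyz=[[-0.02, -0.2, 0], [-0.02, -0.4, 0], [-0.02, -0.45, 0], [-0.02, -0.45, 0], [-0.02, -0.45, 0], [-0.02, -0.45, 0], [-0.02, -0.45, 0], [-0.02, -0.45, 0]], turn=[[0, 0, -0.4], [0, 0, -0.7], [0, 0, -0.75], [0, 0, -0.75], [0, 0, -0.75], [0, 0, -0.75], [0, 0, -0.75], [0, 0, -0.75]])

```text
t: 4.8
ee_pos: [0.5054, 0.1738, 0.3181]
eef_rot: [1.0, 0.01, -0.001, 0.001]
ft_force: [0.2, 0.2, -1.0]
finger_gap: 0.0139
```

move_arm(xyz=[[-0.02, -0.45, 0], [-0.02, -0.45, 0], [-0.02, -0.45, 0], [-0.02, -0.45, 0], [-0.02, -0.45, 0], [-0.02, -0.45, 0], [-0.02, -0.45, 0], [-0.02, -0.45, 0]], turn=[[0, 0, -0.75], [0, 0, -0.75], [0, 0, -0.75], [0, 0, -0.75], [0, 0, -0.75], [0, 0, -0.75], [0, 0, -0.75], [0, 0, -0.75]])

```text
t: 5.6
ee_pos: [0.4984, -0.006, 0.3193]
eef_rot: [0.954, -0.3, 0.0, -0.0]
ft_force: [0.3, 0.3, -2.6]
finger_gap: 0.0139
```

move_arm(xyz=[[-0.02, -0.45, 0], [-0.02, -0.45, 0], [-0.02, -0.45, 0], [-0.02, -0.45, 0], [-0.04, -0.4, 0], [-0.06, -0.2, 0], [0, 0, 0], [0, 0, 0]], turn=[[0, 0, -0.75], [0, 0, -0.75], [0, 0, -0.75], [0, 0, -0.75], [0, 0, -0.7], [0, 0, -0.33], [0, 0, 0], [0, 0, 0]])

```text
t: 6.4
ee_pos: [0.4895, -0.1233, 0.3191]
eef_rot: [0.872, -0.49, -0.0, -0.0]
ft_force: [0.3, -0.1, -1.5]
finger_gap: 0.0139
```

Run:
```python
from h import *
from scipy.spatial.transform import Rotation as R
o=robot.get_obs();M=R.from_quat(o['eef_rot']).as_matrix();print(o['ee_pos'],np.arctan2(M[1,0],M[0,0]),o['finger_gap'],o['joint_positions'].round(2))
np.savez('w4.npz',M=M,p=o['ee_pos'])
cv2.imwrite('pics/w4.png',imaging.read_camera('wrist'))
```

```text
[ 0.48948321 -0.12327121  0.31910616] -1.02383370019729 0.013853977675416483 [-0.12  0.47  0.44  1.85 -0.25  0.88 -0.59]
```

View pics/w4.png

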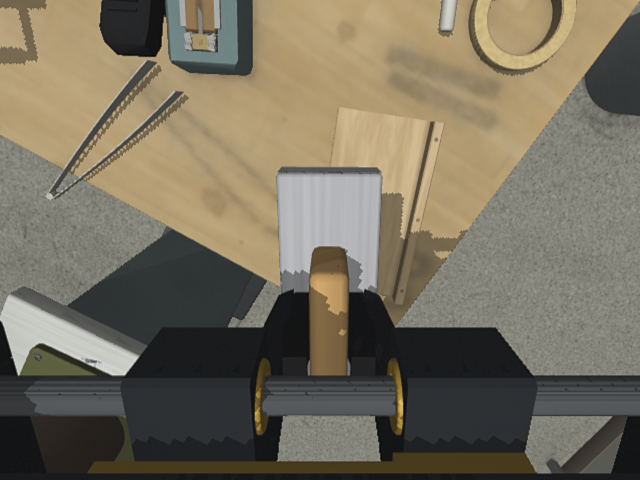

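move_arm(xyz=[[-0.02, -0.3, 0], [-0.02, -0.3, 0], [-0.02, -0.2, 0], [-0.01, -0.18, 0], [0, 0, 0], [0, 0, 0]], turn=[[0, 0, -0.4], [0, 0, -0.4], [0, 0, -0.4], [0, 0, -0.29], [0, 0, 0], [0, 0, 0]])

```text
t: 7.05
ee_pos: [0.4859, -0.1731, 0.3191]
eef_rot: [0.831, -0.557, -0.0, -0.0]
ft_force: [-0.3, -0.2, -2.0]
finger_gap: 0.014
```

Run:
```python
from h import *
from scipy.spatial.transform import Rotation as R
o=robot.get_obs();M=R.from_quat(o['eef_rot']).as_matrix();print(o['ee_pos'],np.arctan2(M[1,0],M[0,0]),o['finger_gap'],o['joint_positions'].round(2))
np.savez('w5.npz',M=M,p=o['ee_pos'])
cv2.imwrite('pics/w5.png',imaging.read_camera('wrist'))
b=[[.108,.057,.006],[-.108,.057,.006],[.108,-.057,.028],[-.108,-.057,.028],[.108,-.046,.028]]
print(wproj('w5.npz',pose([.4893,-.1798,.3889],b)).round(0).tolist())
```

```text
[ 0.48593149 -0.17308353  0.31914245] -1.181159965316657 0.013950395697030497 [-0.05  0.49  0.48  1.82 -0.28  0.9  -0.62]
[[284.0, 86.0], [290.0, 270.0], [392.0, 84.0], [383.0, 277.0], [382.0, 84.0]]
```

View pics/w5.png

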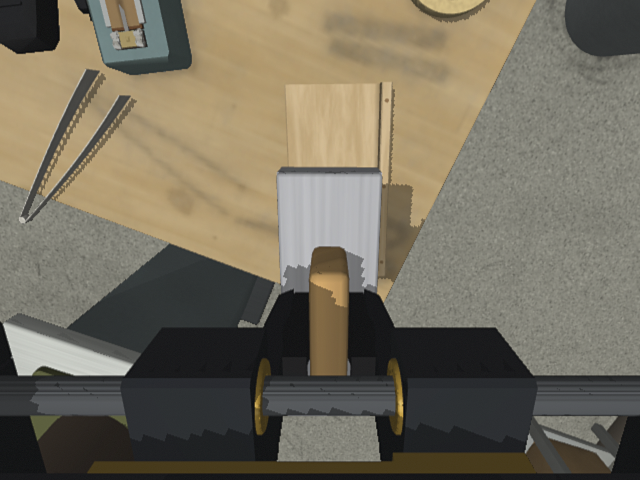

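The predicted board corners match the seen ones, (286,84) and (393,83), and the cover is aligned over the flat. I'm descending.

move_arm(xyz=[[0, 0, -0.4], [0, 0, -0.8], [0, 0, -0.9], [0, 0, -0.9], [0, 0, -0.8], [0, 0, -0.6], [0, 0, -0.4], [0, 0, -0.3]], turn=[[0, 0, 0], [0, 0, 0], [0, 0, 0], [0, 0, 0], [0, 0, 0], [0, 0, 0], [0, 0, 0], [0, 0, 0]])

```text
t: 7.9
ee_pos: [0.486, -0.1721, 0.0626]
eef_rot: [0.831, -0.556, -0.001, -0.0]
ft_force: [-0.1, -0.1, -1.2]
finger_gap: 0.0142
```

move_arm(xyz=[[0, 0, -0.15], [0, 0, 0], [0, 0, 0], [0, 0, 0]], turn=[[0, 0, 0], [0, 0, 0], [0, 0, 0], [0, 0, 0]])

```text
t: 8.3
ee_pos: [0.4866, -0.1732, 0.0576]
eef_rot: [0.831, -0.557, 0.001, -0.0]
ft_force: [-0.9, -0.5, -2.2]
finger_gap: 0.0135
```

move_arm(xyz=[[0, 0, -0.07], [0, 0, -0.06], [0, 0, -0.05], [0, 0, -0.04], [0, 0, -0.03], [0, 0, 0], [0, 0, 0]], turn=[[0, 0, 0], [0, 0, 0], [0, 0, 0], [0, 0, 0], [0, 0, 0], [0, 0, 0], [0, 0, 0]])

```text
t: 9.0
ee_pos: [0.4859, -0.1731, 0.0442]
eef_rot: [0.831, -0.557, 0.0, 0.0]
ft_force: [0.0, -0.2, -1.5]
finger_gap: 0.0139
```

move_arm(xyz=[[0, 0, -0.02], [0, 0, -0.02], [0, 0, -0.02], [0, 0, 0], [0, 0, 0]], turn=[[0, 0, 0], [0, 0, 0], [0, 0, 0], [0, 0, 0], [0, 0, 0]])

```text
t: 9.5
ee_pos: [0.486, -0.1732, 0.0425]
eef_rot: [0.831, -0.557, 0.0, -0.0]
ft_force: [-1.5, 0.7, 11.8]
finger_gap: 0.0138
```

Contact is felt (12 N up). I'll release with a partial opening and rise.

move_arm(xyz=[[0, 0, 0.015], [0, 0, 0], [0, 0, 0], [0, 0, 0], [0, 0, 0]], turn=[[0, 0, 0], [0, 0, 0], [0, 0, 0], [0, 0, 0], [0, 0, 0]], gripper=0.45)

```text
t: 10.0
ee_pos: [0.4859, -0.1731, 0.0418]
eef_rot: [0.831, -0.557, -0.0, 0.0]
ft_force: [-0.4, -0.3, -0.2]
finger_gap: 0.0398
```

move_arm(xyz=[[0, 0, 0.2], [0, 0, 0.4], [0, 0, 0.7], [0, 0, 0.9], [0, 0, 0.9], [0, 0, 0.9], [0, 0, 0.9], [0, 0, 0.7]], turn=[[0, 0, 0], [0, 0, 0], [0, 0, 0], [0, 0, 0], [0, 0, 0], [0, 0, 0], [0, 0, 0], [0, 0, 0]])

```text
t: 10.8
ee_pos: [0.4858, -0.1733, 0.3254]
eef_rot: [0.831, -0.557, 0.001, -0.0]
ft_force: [0.6, -0.2, -0.9]
finger_gap: 0.0398
```

Run:
```python
from h import *
from scipy.spatial.transform import Rotation as R
o=robot.get_obs();M=R.from_quat(o['eef_rot']).as_matrix();print(o['ee_pos'],np.arctan2(M[1,0],M[0,0]))
s=imaging.read_camera('side');t=imaging.read_camera('top')
cv2.imwrite('pics/s6.png',np.hstack([cv2.resize(s[280:400,220:380],(400,300)),cv2.resize(imaging.read_camera('wrist'),(400,300))]))
```

```text
[ 0.48576284 -0.17330264  0.3253594 ] -1.1814191925953255
```

View pics/s6.png

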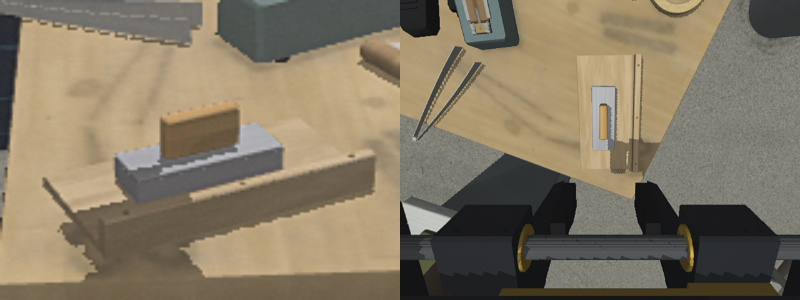

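The side and wrist views show the cover standing flat on the board, clear of the fence. Now I go to above the grip, with the jaws along the cutter's x axis.

move_arm(xyz=[[-0.04, 0.2, 0], [-0.04, 0.34, 0], [-0.04, 0.34, 0], [-0.04, 0.34, 0], [-0.04, 0.34, 0], [-0.04, 0.34, 0], [-0.04, 0.34, 0], [-0.04, 0.34, 0]], turn=[[0, 0, 0.3], [0, 0, 0.6], [0, 0, 0.6], [0, 0, 0.6], [0, 0, 0.6], [0, 0, 0.6], [0, 0, 0.6], [0, 0, 0.6]])

```text
t: 11.75
ee_pos: [0.4697, -0.0426, 0.322]
eef_rot: [0.939, -0.345, 0.0, -0.0]
ft_force: [0.8, -0.3, 1.1]
finger_gap: 0.0394
```

move_arm(xyz=[[-0.04, 0.34, 0], [-0.04, 0.34, 0], [-0.04, 0.34, 0], [-0.04, 0.34, 0], [-0.04, 0.34, 0], [-0.04, 0.34, 0], [-0.04, 0.34, 0], [-0.04, 0.34, 0]], turn=[[0, 0, 0.6], [0, 0, 0.6], [0, 0, 0.6], [0, 0, 0.6], [0, 0, 0.6], [0, 0, 0.6], [0, 0, 0.6], [0, 0, 0.6]])

```text
t: 12.55
ee_pos: [0.4538, 0.0933, 0.322]
eef_rot: [0.995, -0.101, 0.0, -0.0]
ft_force: [0.8, -0.2, 0.4]
finger_gap: 0.0395
```

move_arm(xyz=[[-0.04, 0.34, 0], [-0.04, 0.34, 0], [-0.04, 0.34, 0], [-0.04, 0.34, 0], [-0.04, 0.34, 0], [-0.04, 0.34, 0], [-0.04, 0.34, 0], [-0.04, 0.34, 0]], turn=[[0, 0, 0.6], [0, 0, 0.6], [0, 0, 0.6], [0, 0, 0.6], [0, 0, 0.6], [0, 0, 0.6], [0, 0, 0.6], [0, 0, 0.6]])

```text
t: 13.35
ee_pos: [0.4378, 0.2293, 0.322]
eef_rot: [0.989, 0.15, 0.0, -0.0]
ft_force: [-0.1, -0.1, -0.7]
finger_gap: 0.0398
```

move_arm(xyz=[[-0.04, 0.34, -0.2], [-0.04, 0.34, -0.4], [-0.04, 0.34, -0.4], [-0.04, 0.2, -0.4], [0, 0, 0], [0, 0, 0]], turn=[[0, 0, 0.6], [0, 0, 0.6], [0, 0, 0.6], [0, 0, 0.6], [0, 0, 0], [0, 0, 0]])

```text
t: 13.95
ee_pos: [0.4298, 0.2887, 0.2516]
eef_rot: [0.963, 0.27, -0.001, 0.0]
ft_force: [-0.3, -0.2, 1.2]
finger_gap: 0.0398
```

Run:
```python
from h import *
from scipy.spatial.transform import Rotation as R
o=robot.get_obs();M=R.from_quat(o['eef_rot']).as_matrix();print(o['ee_pos'],np.arctan2(M[1,0],M[0,0]),o['joint_positions'].round(2))
np.savez('w7.npz',M=M,p=o['ee_pos'])
cv2.imwrite('pics/w7.png',imaging.read_camera('wrist'))
cv2.imwrite('pics/t7.png',imaging.read_camera('top'))
```

```text
[0.42983144 0.28871786 0.25164067] 0.5467010565453034 [-0.68  0.54 -0.01  1.89  0.01  0.71 -0.14]
```

View pics/w7.png

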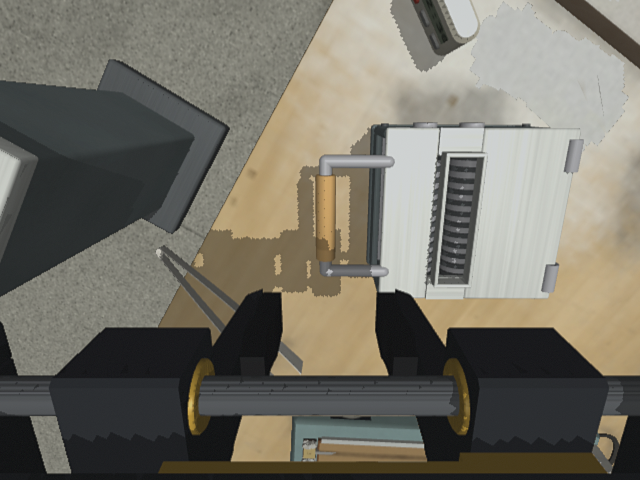

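The bar runs vertically in the wrist view at column ~326, rows 176–261, between the fingers.

Run:
```python
from h import *
px=np.array([(325.5,176),(325.5,261)])
f=lambda p:(wproj('w7.npz',pose([p[0],p[1],p[2]],[[0,.035,.088],[0,-.035,.088]]))-px).ravel()
s=least_squares(f,[.43,.288,.54]);print(s.x,s.fun)
d=np.load('w7.npz');print(d['M'].T@(np.r_[s.x[:2],.08]-d['p']))
```

```text
[0.428788   0.28705389 0.54417168] [-0.00080347  0.31924256  0.00095223 -0.3669279 ]
[-0.00154674  0.00080508  0.17164305]
```

move_arm(xyz=[[-0.025, -0.03, -0.4], [0, 0, -0.6], [0, 0, -0.6], [0, 0, -0.6], [0, 0, -0.5], [0, 0, -0.4], [0, 0, -0.3], [0, 0, 0]], turn=[[0, 0, 0], [0, 0, 0], [0, 0, 0], [0, 0, 0], [0, 0, 0], [0, 0, 0], [0, 0, 0], [0, 0, 0]])

```text
t: 14.85
ee_pos: [0.4289, 0.2866, 0.0813]
eef_rot: [0.963, 0.269, -0.001, 0.001]
ft_force: [0.1, -0.5, -0.1]
finger_gap: 0.0395
```

move_arm(xyz=[[0, 0, 0], [0, 0, 0], [0, 0, 0], [0, 0, 0], [0, 0, 0], [0, 0, 0]], turn=[[0, 0, 0], [0, 0, 0], [0, 0, 0], [0, 0, 0], [0, 0, 0], [0, 0, 0]], gripper=0, grip_force=20)

```text
t: 15.45
ee_pos: [0.4278, 0.2867, 0.0828]
eef_rot: [0.963, 0.27, -0.001, 0.0]
ft_force: [-2.8, -2.0, 7.8]
finger_gap: 0.0153
```

Run:
```python
from h import *
s=imaging.read_camera('side')
cv2.imwrite('pics/s8.png',np.hstack([cv2.resize(s[150:300,200:400],(400,300)),cv2.resize(imaging.read_camera('wrist'),(400,300))]))
# arc from hinge: cutter (.5278,.348), yaw .543
u=np.array([np.cos(.543),np.sin(.543)])
for a in np.linspace(0,.785,9): print(round(a,3),(.187*(1-np.cos(a))*np.r_[u,0]/.05+np.r_[0,0,.187*np.sin(a)/.05]).round(3))
```

```text
0.0 [0. 0. 0.]
0.098 [0.015 0.009 0.366]
0.196 [0.061 0.037 0.729]
0.294 [0.138 0.083 1.085]
0.392 [0.243 0.147 1.431]
0.491 [0.378 0.228 1.762]
0.589 [0.539 0.325 2.077]
0.687 [0.726 0.438 2.372]
0.785 [0.937 0.565 2.644]
```

View pics/s8.png

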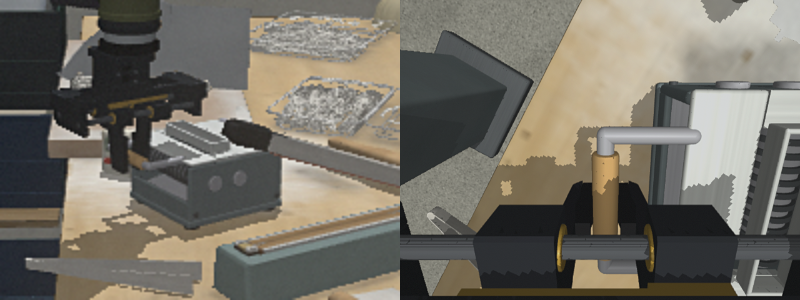

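The bar is between the pads at a 15.3 mm gap. I raise along the hinge arc, the first half to about 22°.

move_arm(xyz=[[0.004, 0.002, 0.183], [0.011, 0.007, 0.183], [0.02, 0.012, 0.182], [0.026, 0.016, 0.181], [0.035, 0.021, 0.179], [0.042, 0.025, 0.177], [0.049, 0.03, 0.174], [0.056, 0.034, 0.172]], turn=[[0, 0, 0], [0, 0, 0], [0, 0, 0], [0, 0, 0], [0, 0, 0], [0, 0, 0], [0, 0, 0], [0, 0, 0]])

```text
t: 16.35
ee_pos: [0.4389, 0.2934, 0.1541]
eef_rot: [0.963, 0.27, -0.002, 0.001]
ft_force: [-6.3, -3.8, -1.1]
finger_gap: 0.0152
```

Run:
```python
from h import *
o=robot.get_obs();print(o['ft_force'],o['wrist_torque'],o['finger_gap'])
s=imaging.read_camera('side')
cv2.imwrite('pics/s9.png',np.hstack([cv2.resize(s[150:300,200:400],(400,300)),cv2.resize(imaging.read_camera('wrist'),(400,300))]))
```

```text
[-6.30586041 -3.80062379 -1.09057928] [-0.83487584  1.34360251 -0.03921561] 0.015200519562601973
```

View pics/s9.png

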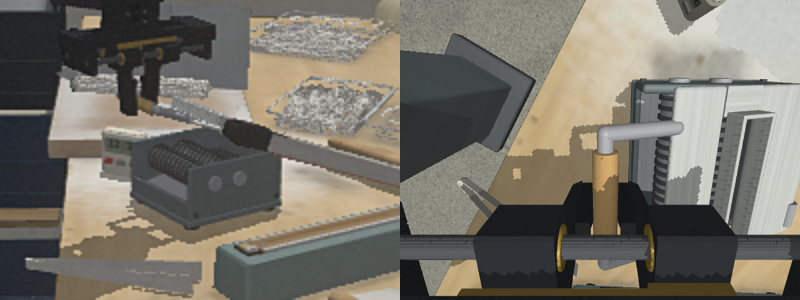

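The guard follows: the side view shows it raised with the rollers exposed, at about 0.39 rad from the TCP rise. On with the second half.

move_arm(xyz=[[0.063, 0.038, 0.168], [0.07, 0.043, 0.164], [0.077, 0.046, 0.16], [0.084, 0.05, 0.155], [0.09, 0.055, 0.15], [0.096, 0.058, 0.145], [0.102, 0.062, 0.14], [0.108, 0.065, 0.135]], turn=[[0, 0, 0], [0, 0, 0], [0, 0, 0], [0, 0, 0], [0, 0, 0], [0, 0, 0], [0, 0, 0], [0, 0, 0]])

```text
t: 17.25
ee_pos: [0.4702, 0.3122, 0.215]
eef_rot: [0.963, 0.27, -0.006, 0.002]
ft_force: [-14.1, -8.7, 10.3]
finger_gap: 0.015
```

move_arm(xyz=[[0, 0, 0], [0, 0, 0], [0, 0, 0]], turn=[[0, 0, 0], [0, 0, 0], [0, 0, 0]])

```text
t: 17.55
ee_pos: [0.4703, 0.3123, 0.2152]
eef_rot: [0.963, 0.27, -0.006, 0.002]
ft_force: [-14.7, -8.8, 12.4]
finger_gap: 0.0153
```

Run:
```python
from h import *
from scipy.spatial.transform import Rotation as R
o=robot.get_obs();print(o['t'],o['ee_pos'],o['ft_force'],o['wrist_torque'],o['finger_gap'])
M=R.from_quat(o['eef_rot']).as_matrix();g=o['ee_pos']-.008*M[:,2]
h=np.array([.5278,.348,.088])+.07*np.array([np.cos(.543),np.sin(.543),0])
print(np.arctan2(g[2]-.088,np.linalg.norm((h-g)[:2])),np.linalg.norm(g-h))
s=imaging.read_camera('side');np.savez('w10.npz',M=M,p=o['ee_pos'])
w=imaging.read_camera('wrist');t=imaging.read_camera('top')
cv2.imwrite('pics/s10.png',np.hstack([cv2.resize(s[120:270,200:400],(400,300)),cv2.resize(w,(400,300))]))
cv2.imwrite('pics/s10b.png',s);cv2.imwrite('pics/t10.png',t)
```

```text
17.55 [0.47026071 0.31231417 0.21516769] [-14.69360564  -8.79829001  12.37817758] [-1.87528871  3.11337965 -0.01444496] 0.01530002958166915
0.7764532380402107 0.1928882021302535
```

View pics/s10.png

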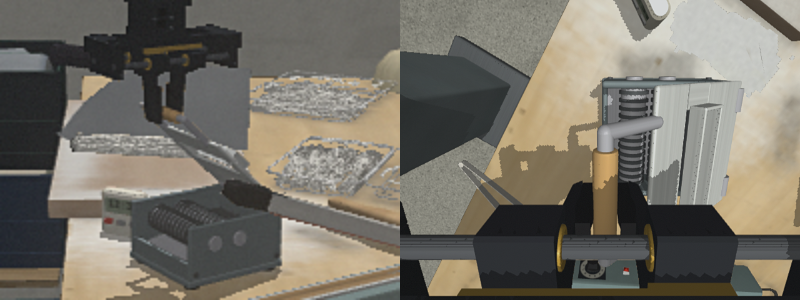

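View pics/t10.png

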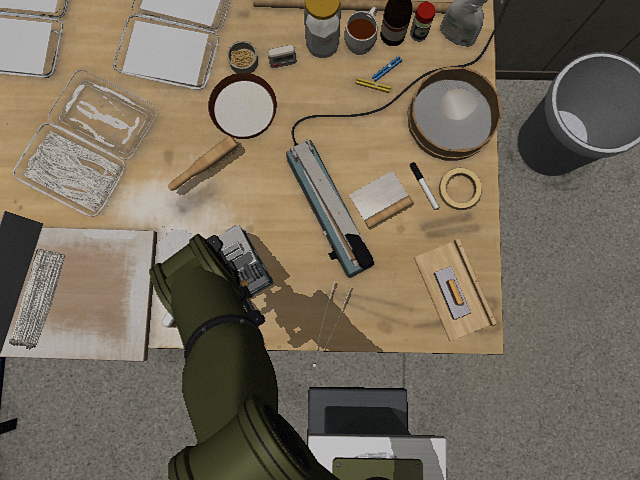

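View pics/s10b.png

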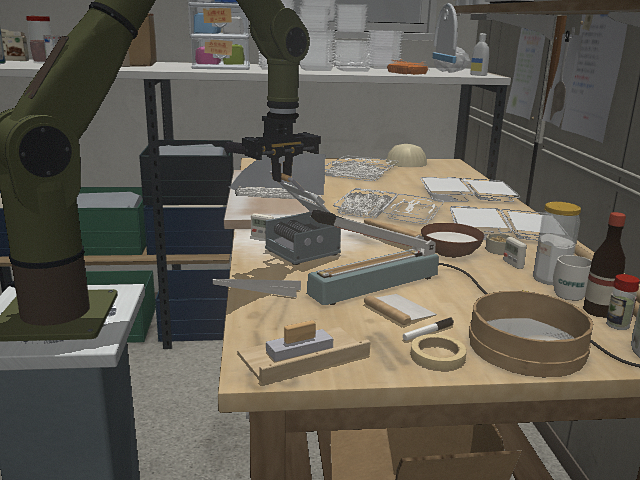

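The top view shows the cover flat on the board and the other things unmoved. The side view shows the guard up at roughly 45°. The arm carries about 20 N of strain towards the front, so I'll relax it by shifting the command outward, then check the angle independently.

move_arm(xyz=[[-0.04, -0.025, 0.025], [-0.04, -0.025, 0.025], [0, 0, 0], [0, 0, 0], [0, 0, 0]], turn=[[0, 0, 0], [0, 0, 0], [0, 0, 0], [0, 0, 0], [0, 0, 0]])

```text
t: 18.2
ee_pos: [0.4714, 0.313, 0.2171]
eef_rot: [0.963, 0.27, 0.0, 0.0]
ft_force: [-2.8, -1.9, -0.1]
finger_gap: 0.0156
```

Run:
```python
from h import *
from scipy.spatial.transform import Rotation as R
o=robot.get_obs();print(o['t'],o['ee_pos'],o['ft_force'],o['wrist_torque'],o['finger_gap'])
M=R.from_quat(o['eef_rot']).as_matrix();np.savez('w11.npz',M=M,p=o['ee_pos'])
s=imaging.read_camera('side');w=imaging.read_camera('wrist')
C=[.5278,.348,.543]
def G(a,pts): # guard-frame: r in front of hinge, y, n normal
    return pose(C,[[.07-r*np.cos(a)+n*np.sin(a),y,.088+r*np.sin(a)+n*np.cos(a)] for r,y,n in pts])
pts=[(.187,-.035,0),(.187,.035,0),(.142,-.07,0.0025),(.142,.07,.0025)]
S=cv2.resize(s[130:270,220:380],None,fx=5,fy=5,interpolation=cv2.INTER_CUBIC)
W=w.copy()
for a,c in [(.65,(0,0,255)),(.785,(0,255,0)),(.92,(255,0,0))]:
    for u,v in proj('side',G(a,pts)): cv2.circle(S,(int((u-220)*5),int((v-130)*5)),4,c,-1)
    for u,v in wproj('w11.npz',G(a,pts)): cv2.circle(W,(int(u),int(v)),4,c,-1)
cv2.imwrite('pics/s11.png',S[:600]);cv2.imwrite('pics/w11.png',W)
```

```text
18.2 [0.47142608 0.31304463 0.21706772] [-2.76286248 -1.94559011 -0.06811617] [-0.6165775   0.62198634 -0.07272819] 0.015584403377938452
```

View pics/s11.png

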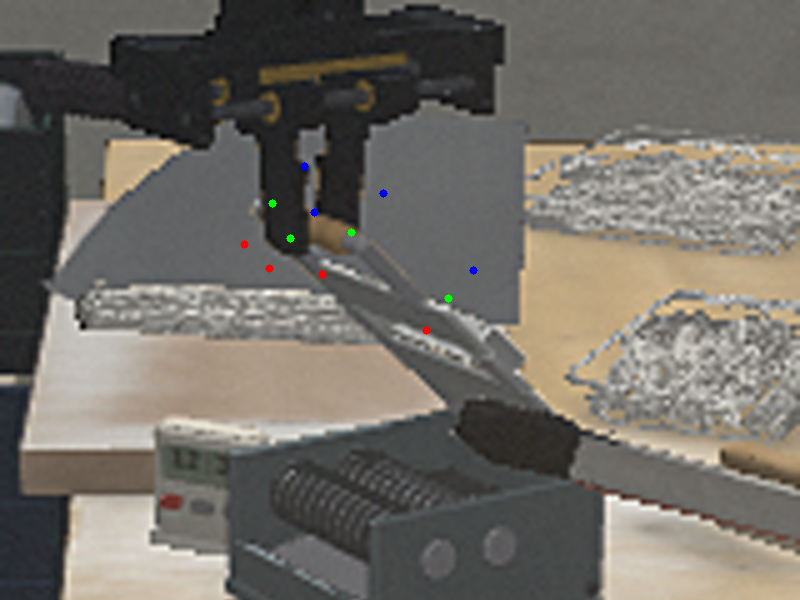

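View pics/w11.png

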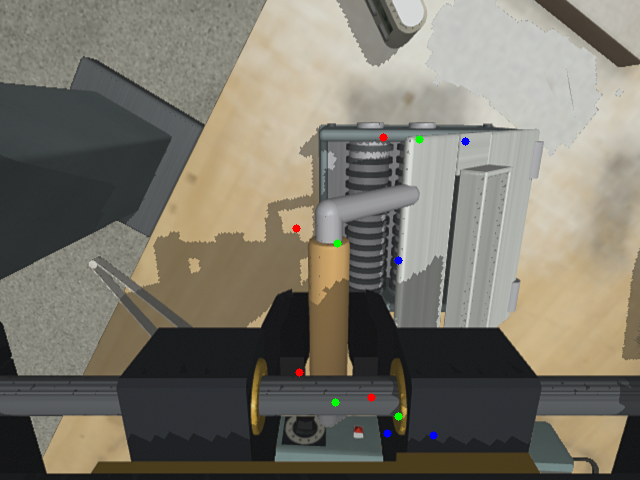

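Overlay check (red 0.65, green 0.785, blue 0.92 rad): the bar end at (328,242) and the panel corner at (407,137) sit between red and green, near green, so about 0.74 rad. The TCP puts it at about 0.78. Both are inside the band, the strain is down to about 3 N and the grip is closed on the bar. I'm handing in.

Run:
```python
from h import *
o=robot.get_obs();print(o['t'],o['ee_pos'],o['ft_force'],abs(o['dq']).max(),o['finger_gap'])
print(robot.sign_off())
```

```text
18.3 [0.47131897 0.31294412 0.2169371 ] [-3.23309382 -2.50183305 -0.04745672] 0.002194429852230357 0.01526670473268606
the job is handed in; nothing more can be done
None
```

I lifted the cover straight off the feed slot and carried it over the sealer. I set it down right way up on the flat of the guide board and let go while the guard was still shut. Then I gripped the guard's bar, swung it up along the hinge arc and handed the job in at 18.3 s, still holding it at a 20 N grip setting.

**Cover and bench:** The last top and side pictures show the cover standing flat and clear of the fence. The other things on the bench look unmoved.

**Guard angle:** The two estimates differ slightly. The arm's position gave about 0.78 rad and the picture overlay about 0.74 rad; both are inside 0.65 to 0.92.

**Hold:** The arm was still and the fingers stood at 15.3 mm on the 16 mm bar. The force on the wrist was about 4 N.

**Disagreements on the way:**
- The cover sat turned about 0.07 to 0.1 rad from the cutter's axes at the start, so I gripped it at its own angle.
- The raise ended about 6 mm outside the computed arc with about 20 N of strain on the arm, which I eased before handing in.

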